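# Set out the collector cards on the stepped counter display

### The job

The four white-rimmed clear card holders, each a different size, stand mixed up in the flat grey stock rack. Move every one into the stepped wooden display rack so that none hides another: smallest on the lowest step in front, then by size to the largest on the highest step at the rear, each standing upright and fully down in the groove of its own length. Leave the sand timer and the paint pot between the racks standing where they are.

Things in the scene. Friction and masses are not known exactly. Their poses are not given: they have to be found in the camera images.
- small_holder: The small one of four flat card holders: white rim, clear window with a printed card, brass corner screws: 52 mm wide, 82 mm tall, 10 mm thick. Rigid, both faces alike. It starts upright in some groove of the stock rack. Origin: centre of its bottom edge face; x through its thickness (the 10 mm to pinch), y along its width, z up.
- medium_holder: The medium one of four flat card holders: white rim, clear window with a printed card, brass corner screws: 70 mm wide, 90 mm tall, 10 mm thick. Rigid, both faces alike. It starts upright in some groove of the stock rack. Origin: centre of its bottom edge face; x through its thickness (the 10 mm to pinch), y along its width, z up.
- large_holder: The large one of four flat card holders: white rim, clear window with a printed card, brass corner screws: 94 mm wide, 96 mm tall, 10 mm thick. Rigid, both faces alike. It starts upright in some groove of the stock rack. Origin: centre of its bottom edge face; x through its thickness (the 10 mm to pinch), y along its width, z up.
- jumbo_holder: The jumbo one of four flat card holders: white rim, clear window with a printed card, brass corner screws: 118 mm wide, 102 mm tall, 10 mm thick. Rigid, both faces alike. It starts upright in some groove of the stock rack. Origin: centre of its bottom edge face; x through its thickness (the 10 mm to pinch), y along its width, z up.
- stock_rack: Flat grey plastic rack, fixed, 224 mm deep (x) by 156 wide (y). 4 equal grooves along y at x = -84, -28, 28, 84 mm: 130 long, 13 wide, floor 10 above the worktop, between round-topped rails and 10 mm end blocks 28 high above the floor. Holds the holders in any order; stands left or right of the display rack. Origin: centre of underside; z up, x away from robot, within 13 deg.
- display_rack: Stepped brown wooden rack, fixed, 224 mm deep, low and narrow towards the robot (-x). Origin, axes, rails, end blocks, groove width as the stock rack; grooves centred on y = 0. Empty. Steps (x / groove length / floor above worktop, mm): small -84/62/10, medium -28/80/24, large 28/104/38, jumbo 84/128/52.
- sand_timer: Loose sand timer, 36 mm across and 85 mm tall, standing between the two racks; a bystander. Origin: centre of its underside, z up. (Not tracked, to steer round: a tall fixed display tower at the left, 0.70 m high, within 0.19 m of the vertical line at x = 0.52, y = 0.50 m: swing past it with the hand drawn in.)
- paint_pot: Loose paint pot, 30 mm across and 46 mm tall, standing between the two racks, nearer the robot; a bystander. Origin: centre of its underside, z up.

How it is judged:
At the end, for the whole second after the job is handed in: Each holder rests, released, in its own groove (small lowest and front ... jumbo highest and rear): bottom within 8 mm of the groove's centre line, within 10 mm of its middle, at most 6 mm above its floor, and under 0.25 rad from upright (x of small_holder in the frame of display_rack between -0.092 and -0.076 m and y of small_holder in the frame of display_rack between -0.01 and 0.01 m and z of small_holder in the frame of display_rack between 0.007 and 0.016 m and angle between each of small_holder, medium_holder, large_holder, jumbo_holder's own z axis and vertical below 0.25 rad and linear speed of each of small_holder, medium_holder, large_holder, jumbo_holder below 0.02 m/s and angular speed of each of small_holder, medium_holder, large_holder, jumbo_holder below 0.2 rad/s and x of medium_holder in the frame of display_rack between -0.036 and -0.02 m and y of medium_holder in the frame of display_rack between -0.01 and 0.01 m and z of medium_holder in the frame of display_rack between 0.021 and 0.03 m and x of large_holder in the frame of display_rack between 0.02 and 0.036 m and y of large_holder in the frame of display_rack between -0.01 and 0.01 m and z of large_holder in the frame of display_rack between 0.035 and 0.044 m and x of jumbo_holder in the frame of display_rack between 0.076 and 0.092 m and y of jumbo_holder in the frame of display_rack between -0.01 and 0.01 m and z of jumbo_holder in the frame of display_rack between 0.049 and 0.058 m); the robot touches nothing.
It fails at once if the sand timer is knocked over or shoved more than 3 cm (angle between sand_timer's own z axis and vertical above 0.6 rad or distance of sand_timer from where it was at the start of the episode above 0.03 m).
It fails at once if the paint pot is knocked over or shoved more than 3 cm (angle between paint_pot's own z axis and vertical above 0.6 rad or distance of paint_pot from where it was at the start of the episode above 0.03 m).
It also fails if it takes over 126 s, if anything falls off the work surface, if the arm or the gripper's body presses on something with over 40 N, if the wrist force passes 120 N, or if a joint passes its speed limit or range.

### The arm

A 7-joint arm with a two-finger parallel gripper is mounted at the origin on a cart in front of the work surface, level with it; the furniture and walls round the work are solid. World frame = base frame: x ahead of the robot, y to its left, z up, the work surface at z = 0. Lengths are in m, angles in rad, forces in N, time in s.
With the tool pointing down it reaches from about 0.4 to 0.85 m from the base axis. Payload 10.4 kg.
Tool frame: the origin (TCP) lies at the centre of the arm's flange, where the gripper is bolted on; the fingertips stand 182 mm ahead of it and the grasp point (between the pads) lies r.grasp_offset ahead of it (r.grasp_offset is the distance from the TCP to the grasp point, in m); z points along the fingers, y is the line along which they close (so a half turn about z gives the same grasp; the last joint's range is limited). The gripper opens to 87 mm and grips with 3 to 60 N. Pads are 19 mm wide; open, the fingers measure 117 mm over their backs; the gripper's body (75 mm by 190 mm) begins 51 mm behind the grasp point.
Start: joints at [1.167, 0.332, -0.065, 1.46, 0.022, 1.35, -0.088], TCP at [0.232, -0.58, 0.405] pointing down, gripper open.
Joint ranges: [-2.6, 2.6], [-0.5, 2.12], [-1.47, 1.34], [0.16, 2.42], [-1.27, 4.41], [0.06, 2.06], [-2.6, 2.6]. Speed limits (rad/s): [2.22, 2.22, 2.79, 2.79, 3.14, 3.14, 3.14].

### API

Orientations are given as a unit quaternion [x, y, z, w].
In Python, from bench import status, vision, job, spotter, r gives the robot as it stands. The module is installed in compiled form; this text tells all that it offers.
- The arm moves only by the tool play_rows, never from a script. Its argument "series" is a list of rows, each a list of 6 numbers: the shift along the tool's x, y, z each as a share of 150 mm, from -1 to 1, then the turn, a rotation vector about the tool's x, y, z each as a share of 30 degrees, from -1 to 1. In form: [[x, y, z, ax, ay, az], ...]. A call has 1 to 5 rows; each row is the pose to reach, as a shift and turn from the pose commanded when the call began, along the tool's axes at that moment; what a row does not reach only later rows make up. A row lasts 1/10 s, in which the tool goes at most 50 mm and 8.59 degrees, less where a joint would pass 70% of its speed; a pose out of reach is approached as far as the arm can. A call with a number of a shift or a turn outside -1 to 1 is refused whole. A call with a gripper value outside its range is refused whole. "fingers" is the opening, from -1 (shut) to 1 (fully open), set as the call begins (left out, the last holds). The fingers move at their own pace and stop on an object; "squeeze" is the grip in N (left out, the last holds). Time passes only in rows, so rows that repeat a pose let the fingers close. It gives the time, the measured TCP pose, the force, the opening and the grip force at its end, in the units of the state.
- status.read_state(): the state, without advancing time (a new reading comes with each control period).
- vision.camera(name): name is "side" or "top"; returns the picture (384x512x3 uint8, blue, green, red); there is no depth.
- vision.calibration(name): a dict with "fx", "fy", "cx", "cy" (pixels), "rvec" (rotation vector, rad) and "tvec" (3), from world to camera coordinates, as OpenCV has them. Camera axes: x right, y down, z forward; pixel columns grow to the right and rows downward; lengths in m; the calibration is good to about 2 mm. A picture is of the moment at which its call begins. calibration takes no time and is no camera call.
- job.close_job(): hands the job in; it is judged then, once.
Trained networks look in the newest picture that a camera, given by its name, has taken for a name from the list of things; names that differ only in an ending like _2 or _b are one class to them, and where a whole thing is asked for, a point or a joint stands for the part that bears it (a point fixed in the world has none). Each returns a list of dicts, best first, with "conf" (0 to 1); they miss things now and then, are a little off and sometimes report something else, mostly with a low value. They report only what shows in the picture. A call takes as long as a camera call.
- spotter.boxes_of(camera, name): "point" ([x, y, z] in m, in world coordinates, good to about 4 mm: the middle of the surface that is visible of it).
- spotter.regions_of(camera, name): "pixels" (384x512 bool, what is visible of it).
The state is a dict: "time": time; "joint_positions": joint angles; "joint_vel": joint speeds; "joint_torque": joint torques, N m; "ee_pos": TCP position; "eef_rot": TCP orientation; "ft_force": force on the tool from outside, world axes, zero at the start; "torque": the same for the moment, N m; "width": finger opening in m; "grip_force": force on a finger pad.
Only numpy, scipy, OpenCV 4.12 (cv2) and the standard library are available. Lean on these libraries where they do the work, as an engineer would, in place of code of your own. Each camera call takes 0.05 s, during which the arm holds its last target. There are 200 camera calls.

## Working session

There is one attempt and no reset: what is moved stays moved. The work goes in short steps, Python scripts to look and compute and a tool call to move; the robot and the scene stay as the last step left them, time stands still between calls to the robot, and variables do not carry over. Pictures are saved under pics/ and viewed, at most 14 in all, crops included, and the job is handed in when it is done.

Besides the shell and the picture viewer there is one more tool, called after "Call:" as name(argument=value, ...), one argument or row to a line, values as JSON. play_rows: Moves the arm, as the interface text tells. Shift numbers are shares of 150 mm and turn numbers shares of 30 degrees, none past 1 either way. Its arguments: {"type":"object","properties":{"series":{"type":"array","items":{"type":"array","items":{"type":"number"}}},"fingers":{"type":"number"},"squeeze":{"type":"number"}},"required":["series"]}

```bash
mkdir -p pics
python3 - <<'E'
from bench import status, vision, job, spotter, r
import cv2,numpy as np
s=status.read_state();print(s['time'],s['ee_pos'],s['eef_rot'],s['width'],r.grasp_offset)
for c in ['top','side']:
    im=vision.camera(c);cv2.imwrite(f'pics/{c}0.png',im)
    k=vision.calibration(c);R=cv2.Rodrigues(np.array(k['rvec']))[0];print(c,k['fx'],k['cx'],k['cy'],-R.T@np.array(k['tvec']).ravel(),R.round(2).tolist())
    for n in ['small_holder','medium_holder','large_holder','jumbo_holder','stock_rack','display_rack','sand_timer','paint_pot']:
        print(n,[(np.round(d['point'],3).tolist(),round(d['conf'],2)) for d in spotter.boxes_of(c,n)])
E
```

```text
0.0 [ 0.23224554 -0.58010086  0.40393052] [ 9.81930267e-01  1.89241656e-01 -1.66965238e-04 -7.19940677e-04] 0.08688930450028656 0.1635
top 481.9465306237803 253.51672265744278 191.68909504662895 [0.45255427 0.01300279 0.92128483] [[0.01, -1.0, 0.03], [-0.99, -0.02, -0.14], [0.14, -0.03, -0.99]]
small_holder [([0.586, 0.147, 0.082], 0.66)]
medium_holder [([0.641, 0.152, 0.081], 0.95)]
large_holder [([0.475, 0.129, 0.107], 0.7), ([0.489, 0.008, 0.046], 0.26)]
jumbo_holder [([0.53, 0.143, 0.115], 0.86)]
stock_rack []
display_rack [([0.578, -0.15, 0.047], 0.67)]
sand_timer [([0.565, -0.008, 0.083], 0.71), ([0.579, -0.148, 0.047], 0.65), ([0.644, 0.155, 0.082], 0.3)]
paint_pot [([0.49, 0.01, 0.045], 0.51)]
side 453.70429770843896 254.9443033113062 192.57892768203305 [ 0.43968249 -0.77719502  0.39170757] [[0.99, -0.15, -0.0], [-0.06, -0.41, -0.91], [0.13, 0.9, -0.41]]
small_holder [([0.58, 0.137, 0.069], 0.69), ([0.474, 0.114, 0.075], 0.41)]
medium_holder [([0.642, 0.143, 0.075], 0.92)]
large_holder [([0.474, 0.112, 0.072], 0.75), ([0.639, 0.143, 0.072], 0.56)]
jumbo_holder [([0.53, 0.12, 0.072], 0.69)]
stock_rack [([0.548, 0.078, 0.03], 0.85), ([0.583, 0.138, 0.07], 0.7)]
display_rack [([0.58, -0.201, 0.04], 0.83)]
sand_timer [([0.565, -0.017, 0.061], 0.91)]
paint_pot [([0.489, -0.008, 0.026], 0.74), ([0.642, 0.145, 0.071], 0.19)]
```

View pics/top0.png

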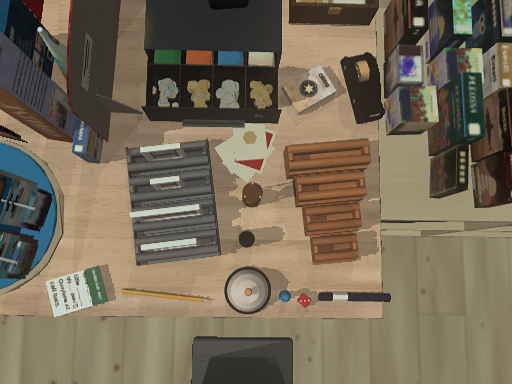

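View pics/side0.png

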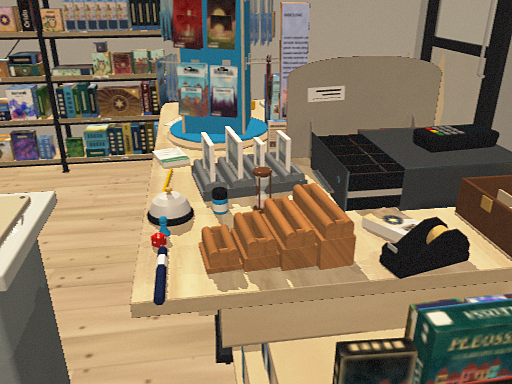

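The top view shows the stock rack at px (127–218, 140–265). From front to back it holds large (row 243), jumbo (211), small (181) and medium (152). The display rack is at px (285–370, 140–262), with the timer at (252,194) and the pot at (247,239). Next I'll fit the rack poses to the masks.

```bash
cat > fit.py <<'E'
from bench import status, vision, job, spotter, r
import cv2,numpy as np
from scipy.optimize import minimize
def proj(k,P):
    return cv2.projectPoints(np.array(P,float).reshape(-1,1,3),np.array(k['rvec'],float),np.array(k['tvec'],float),np.array([[k['fx'],0,k['cx']],[0,k['fy'],k['cy']],[0,0,1.]]),None)[0].reshape(-1,2)
def boxes(kind,e):
    if kind=='s': 
        B=[(-.112,.112,-.078,.078,0,.012)]+[(x-.028,x-.0065,-.075,.075,0,.036) for x in(-.084,-.028,.028,.084)]+[(x+.0065,x+.028,-.075,.075,0,.036) for x in(-.084,-.028,.028,.084)]
        return [(-.112,.112,-.078,.078,0,.036)]
    return [(x-.028,x+.028,-L/2-e,L/2+e,0,f+.028) for x,L,f in((-.084,.062,.01),(-.028,.08,.024),(.028,.104,.038),(.084,.128,.052))]
def W(p,P):
    c,s=np.cos(p[2]),np.sin(p[2]);P=np.array(P)
    return np.c_[p[0]+c*P[:,0]-s*P[:,1],p[1]+s*P[:,0]+c*P[:,1],P[:,2]]
def sil(k,p,B,S=4):
    m=np.zeros((384*S,512*S),np.uint8)
    for b in B:
        c=[(x,y,z) for x in b[:2] for y in b[2:4] for z in b[4:]]
        cv2.fillConvexPoly(m,cv2.convexHull(np.round((proj(k,W(p,c))+.5)*S-.5).astype(np.int32)),255)
    return cv2.resize(m,(512,384),interpolation=cv2.INTER_AREA)/255.
E
cat > a.py <<'E'
from fit import *
K={c:vision.calibration(c) for c in('top','side')}
out={}
for kind,n,p0 in(('d','display_rack',[.575,-.15,-.08]),('s','stock_rack',[.558,.145,.1])):
    M={}
    for c in K:
        vision.camera(c)
        for d in spotter.regions_of(c,n)[:3]: print(n,c,d['conf'],d['pixels'].sum(),np.argwhere(d['pixels']).mean(0)); M.setdefault(c,d['pixels'])
    np.savez(f'{n}.npz',**M)
    for cs in (['top','side'],['top'],['side']):
        cs=[c for c in cs if c in M]
        if not cs or (kind=='s' and cs!=['top']): continue
        f=lambda q:sum(abs(sil(K[c],q[:3],boxes(kind,q[3]))-M[c]).sum() for c in cs)
        best=min((minimize(f,[*p0[:2],y,.011],method='Nelder-Mead',options=dict(initial_simplex=np.array([p0[:2]+[y,.011]]*5)+np.vstack([np.zeros(4),np.diag([.01,.01,.06,.002])]),xatol=1e-5,fatol=.05)) for y in(-.1,0,.1)),key=lambda o:o.fun)
        print(n,cs,best.x.round(4),best.fun)
E
python3 a.py
```

```text
display_rack top 0.67 8012 [194.12418872 329.35034948]
display_rack side 0.63 9679 [235.38392396 282.1054861 ]
display_rack ['top', 'side'] [ 0.5568 -0.1525  0.1046  0.0084] 1152.6588235294116
display_rack ['top'] [ 0.5574 -0.153   0.1099  0.0093] 439.6313725490196
display_rack ['side'] [ 0.5572 -0.153   0.0926  0.0059] 582.6156862745098
stock_rack top 0.64 7565 [203.18374091 174.05168539]
stock_rack side 0.63 2723 [177.07932427 245.10062431]
stock_rack ['top'] [0.5593 0.1396 0.1356 0.01  ] 2846.086274509804
```

```bash
cat > ov.py <<'E'
from fit import *
K=vision.calibration('top'); im=cv2.imread('pics/top0.png'); S=4
big=cv2.resize(im[130:275,120:380],None,fx=3,fy=3,interpolation=cv2.INTER_CUBIC)
def line(p,P,col):
    q=(proj(K,W(p,P))+.5-[120,130])*3; cv2.polylines(big,[np.round(q).astype(int)],False,col,1)
D=[.557,-.1527,.105];St=[.559,.1415,.11]
for x,L,f in((-.084,.062,.01),(-.028,.08,.024),(.028,.104,.038),(.084,.128,.052)):
    z=f+.028
    line(D,[(x,-L/2,z),(x,L/2,z)],(0,255,0)); line(D,[(x-.028,-L/2-.01,z),(x-.028,L/2+.01,z),(x+.028,L/2+.01,z),(x+.028,-L/2-.01,z),(x-.028,-L/2-.01,z)],(255,255,0))
for x,w,h in((-.084,.094,.096),(-.028,.118,.102),(.028,.052,.082),(.084,.07,.09)):
    z=.01+h;line(St,[(x-.005,-w/2,z),(x-.005,w/2,z),(x+.005,w/2,z),(x+.005,-w/2,z),(x-.005,-w/2,z)],(0,0,255)); 
line(St,[(-.112,-.078,0.012),(-.112,.078,.012),(.112,.078,.012),(.112,-.078,.012),(-.112,-.078,.012)],(0,255,255))
cv2.imwrite('pics/ov1.png',big)
E
python3 ov.py
```

```text
(no output)
```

View pics/ov1.png

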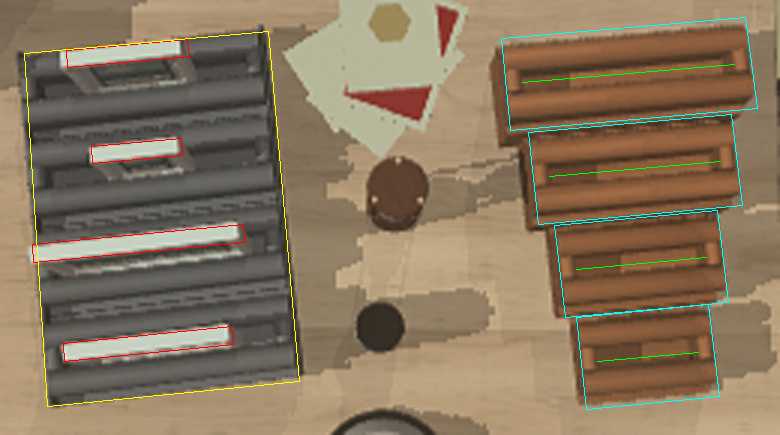

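Overlay: the red holder outlines sit on the white rims and the green lines run inside the wooden grooves, so both racks have a yaw near 0.107. I'll write the move helper and check how high the dark tray behind the stock rack is.

```bash
cat > mv.py <<'E'
import sys
from fit import *
from scipy.spatial.transform import Rotation as Ro
D=np.array([.557,-.1527]);S=np.array([.559,.1415]);YAW=.107
def go(rack,x,y,zg,yaw=YAW):
    c,s=np.cos(yaw),np.sin(yaw);o=D if rack=='d' else S
    t=np.r_[o+[c*x-s*y,s*x+c*y],zg+r.grasp_offset]
    rel(t,yaw)
def rel(t,yaw=YAW):
    c,s=np.cos(yaw),np.sin(yaw)
    st=status.read_state();R0=Ro.from_quat(st['eef_rot']);p=np.array(st['ee_pos'])
    Rt=Ro.from_matrix(np.array([[-s,c,0],[c,s,0],[0,0,-1.]]))
    d=R0.inv().apply(t-p)/.15; w=(R0.inv()*Rt).as_rotvec()/np.radians(30)
    print('t',round(st['time'],2),'tcp',p.round(4),'target',t.round(4),'shift',d.round(3),'turn',w.round(3),'F',np.round(st['ft_force'],1),'w',round(st['width'],4),'j',np.round(st['joint_positions'],2))
if __name__=='__main__': go(sys.argv[1],*map(float,sys.argv[2:]))
E
python3 - <<'E'
from mv import *
k=vision.calibration('side');R=cv2.Rodrigues(np.array(k['rvec']))[0];C=-R.T@np.array(k['tvec']).ravel()
def ray(u,v): return R.T@np.array([(u-k['cx'])/k['fx'],(v-k['cy'])/k['fy'],1])
for u,v,v2 in((403,203,168),(313,160,135)):
    d=ray(u,v);P=C+d*(-C[2]/d[2]);d2=ray(u,v2);t=np.dot(P[:2]-C[:2],d2[:2])/np.dot(d2[:2],d2[:2]);print(P,(C+t*d2)[2])
go('s',.028,0,.24)
E
```

```text
[ 0.85009197 -0.01661313  0.        ] 0.07338689565427192
[0.73859034 0.25077495 0.        ] 0.06439541296006801
t 1.3 tcp [ 0.2323 -0.5802  0.4048] target [0.5868 0.1445 0.4035] shift [ 3.99  -3.607  0.008] turn [ 0.     0.    -2.477] F [ 0.3 -0.5  0.5] w 0.0874 j [ 1.17  0.33 -0.06  1.46  0.02  1.35 -0.09]
```

Call:
play_rows(
  series=[
    [1,-0.9,0,0,0,-0.62],
    [1,-0.9,0,0,0,-0.62],
    [1,-0.9,0,0,0,-0.62],
    [1,-0.9,0,0,0,-0.62],
    [1,-0.9,0,0,0,-0.62],
  ],
  fingers=-0.3,
  squeeze=25,
)

```text
time: 1.8
ee_pos: [0.3251, -0.3935, 0.4054]
eef_rot: [0.937, 0.35, 0.001, 0.0]
ft_force: [-0.8, -0.0, 0.2]
width: 0.0547
grip_force: 0.0
```

```bash
python3 mv.py s .028 0 .24
```

```text
t 1.8 tcp [ 0.3251 -0.3935  0.4054] target [0.5868 0.1445 0.4035] shift [ 3.668 -1.567  0.018] turn [ 0.003 -0.002 -1.84 ] F [-0.8 -0.   0.2] w 0.0547 j [ 1.02  0.09 -0.24  1.75  0.02  1.3  -0.08]
```

Call:
play_rows(
  series=[
    [1,-0.43,0,0,0,-0.62],
    [1,-0.43,0,0,0,-0.62],
    [1,-0.43,0,0,0,-0.62],
    [1,-0.43,0,0,0,-0.62],
    [1,-0.43,0,0,0,-0.62],
  ],
)

```text
time: 2.3
ee_pos: [0.3947, -0.251, 0.4051]
eef_rot: [0.869, 0.494, 0.0, 0.0]
ft_force: [-0.9, -0.7, -0.3]
width: 0.0308
grip_force: 0.0
```

Call:
play_rows(
  series=[
    [1,-0.1,0,0,0,-0.62],
    [1,-0.1,0,0,0,-0.62],
    [1,-0.1,0,0,0,-0.62],
    [1,-0.1,0,0,0,-0.62],
    [1,-0.1,0,0,0,-0.62],
  ],
)

```text
time: 2.8
ee_pos: [0.4582, -0.1173, 0.4047]
eef_rot: [0.779, 0.627, -0.0, 0.0]
ft_force: [-0.9, -0.6, -0.2]
width: 0.0305
grip_force: 0.0
```

Call:
play_rows(
  series=[
    [0.95,0.25,0,0,0,-0.6],
    [0.95,0.25,0,0,0,-0.6],
    [0.95,0.25,0,0,0,-0.6],
    [0.95,0.25,0,0,0,-0.6],
    [0.95,0.25,0,0,0,-0.6],
  ],
)

```text
time: 3.3
ee_pos: [0.5257, 0.0129, 0.4042]
eef_rot: [0.672, 0.74, -0.0, -0.0]
ft_force: [-0.3, -1.4, -0.1]
width: 0.0309
grip_force: 0.0
```

```bash
python3 mv.py s .028 0 .24
```

```text
t 3.3 tcp [0.5257 0.0129 0.4042] target [0.5868 0.1445 0.4035] shift [0.834 0.49  0.004] turn [-0.002  0.    -0.021] F [-0.3 -1.4 -0.1] w 0.0309 j [ 0.52  0.17 -0.69  1.69  0.11  1.32 -0.1 ]
```

Call:
play_rows(
  series=[
    [0.834,0.49,0,0,0,-0.02],
    [0.834,0.49,0,0,0,-0.02],
    [0.834,0.49,0,0,0,-0.02],
    [0.834,0.49,0,0,0,-0.02],
    [0.834,0.49,0,0,0,-0.02],
  ],
)

```text
time: 3.8
ee_pos: [0.5869, 0.1444, 0.4039]
eef_rot: [0.669, 0.744, -0.001, -0.0]
ft_force: [-0.3, -1.0, 0.2]
width: 0.0305
grip_force: 0.0
```

Call:
play_rows(
  series=[
    [0,0,0.2,0,0,0],
    [0,0,0.4,0,0,0],
    [0,0,0.6,0,0,0],
    [0,0,0.6,0,0,0],
  ],
)

```text
time: 4.2
ee_pos: [0.5856, 0.1419, 0.3109]
eef_rot: [0.67, 0.743, -0.003, -0.001]
ft_force: [0.8, -0.8, 0.4]
width: 0.0306
grip_force: 0.0
```

```bash
python3 mv.py s .028 0 .076; python3 -c "
from fit import *
cv2.imwrite('pics/t2.png',cv2.resize(vision.camera('top')[130:275,120:380],None,fx=3,fy=3));cv2.imwrite('pics/s2.png',cv2.resize(vision.camera('side')[90:240,150:400],None,fx=3,fy=3))"
```

```text
t 4.2 tcp [0.5856 0.1419 0.3109] target [0.5868 0.1445 0.2395] shift [0.018 0.013 0.476] turn [-0.012  0.006 -0.006] F [ 0.8 -0.8  0.4] w 0.0306 j [ 0.25  0.45 -0.72  1.61  0.31  1.21 -0.43]
```

View pics/s2.png

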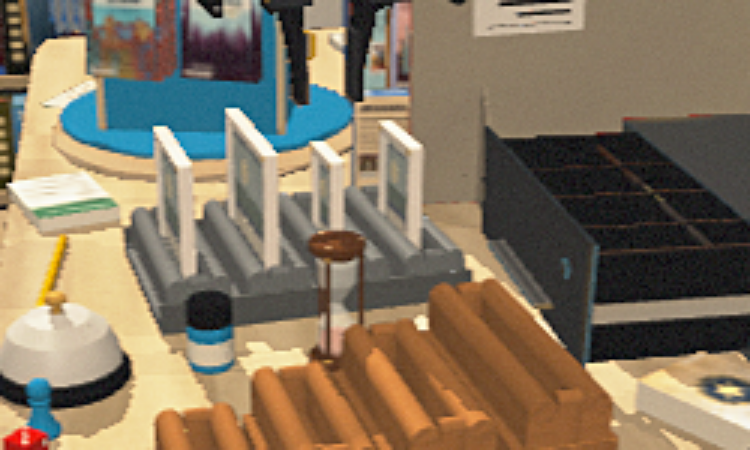

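The side view shows the open fingers at px 300 and 360, straddling the small holder at px 328. I'll descend and grip.

Call:
play_rows(
  series=[
    [0.018,0.013,0.2,0,0,0],
    [0.018,0.013,0.4,0,0,0],
    [0.018,0.013,0.476,0,0,0],
    [0.018,0.013,0.476,0,0,0],
    [0.018,0.013,0.476,0,0,0],
  ],
)

```text
time: 4.8
ee_pos: [0.5885, 0.1492, 0.2453]
eef_rot: [0.668, 0.744, 0.001, 0.001]
ft_force: [0.8, -0.2, 1.0]
width: 0.0305
grip_force: 0.0
```

```bash
python3 mv.py s .028 0 .076
```

```text
t 4.8 tcp [0.5885 0.1492 0.2453] target [0.5868 0.1445 0.2395] shift [-0.03  -0.015  0.039] turn [ 0.004 -0.     0.002] F [ 0.8 -0.2  1. ] w 0.0305 j [ 0.22  0.52 -0.69  1.65  0.37  1.09 -0.47]
```

Call:
play_rows(
  series=[
    [0,0,0,0,0,0],
    [0,0,0,0,0,0],
    [0,0,0,0,0,0],
    [0,0,0,0,0,0],
    [0,0,0,0,0,0],
  ],
  fingers=-1,
)

```text
time: 5.3
ee_pos: [0.588, 0.1493, 0.2438]
eef_rot: [0.668, 0.744, 0.0, 0.0]
ft_force: [-1.4, -1.2, 4.9]
width: 0.0098
grip_force: 25.0
```

```bash
python3 mv.py s .028 0 .076
```

```text
t 5.3 tcp [0.588  0.1493 0.2438] target [0.5868 0.1445 0.2395] shift [-0.031 -0.011  0.029] turn [0.001 0.    0.003] F [-1.4 -1.2  4.9] w 0.0098 j [ 0.22  0.53 -0.69  1.66  0.37  1.09 -0.47]
```

Call:
play_rows(
  series=[
    [0,0,-0.2,0,0,0],
    [0,0,-0.5,0,0,0],
    [0,0,-0.8,0,0,0],
    [0,0,-1,0,0,0],
    [0,0,-1,0,0,0],
  ],
)

```text
time: 5.8
ee_pos: [0.5884, 0.15, 0.3981]
eef_rot: [0.668, 0.744, 0.003, 0.002]
ft_force: [0.3, 0.5, -0.4]
width: 0.0096
grip_force: 25.0
```

```bash
python3 mv.py d -.084 .0047 .23
```

```text
t 5.8 tcp [0.5884 0.15   0.3981] target [ 0.473  -0.157   0.3935] shift [-1.951 -0.987  0.022] turn [ 0.013 -0.001  0.003] F [ 0.3  0.5 -0.4] w 0.0096 j [ 0.25  0.39 -0.75  1.49  0.27  1.36 -0.4 ]
```

Call:
play_rows(
  series=[
    [-0.3,-0.15,0,0,0,0],
    [-0.6,-0.3,0,0,0,0],
    [-0.98,-0.5,0,0,0,0],
    [-0.98,-0.5,0,0,0,0],
    [-0.98,-0.5,0,0,0,0],
  ],
)

```text
time: 6.3
ee_pos: [0.5285, -0.0083, 0.3925]
eef_rot: [0.67, 0.743, -0.001, 0.0]
ft_force: [0.1, 0.4, -1.1]
width: 0.0097
grip_force: 25.0
```

Call:
play_rows(
  series=[
    [-0.3,-0.15,0,0,0,0],
    [-0.6,-0.3,0,0,0,0],
    [-0.97,-0.48,0,0,0,0],
    [-0.97,-0.48,0,0,0,0],
    [-0.97,-0.48,0,0,0,0],
  ],
)

```text
time: 6.8
ee_pos: [0.4731, -0.1588, 0.3927]
eef_rot: [0.669, 0.743, -0.0, -0.0]
ft_force: [-0.5, -0.2, -1.3]
width: 0.0099
grip_force: 25.0
```

Call:
play_rows(
  series=[
    [0,0,0,0,0,0],
    [0,0,0,0,0,0],
  ],
)

```text
time: 7.0
ee_pos: [0.4742, -0.1553, 0.3932]
eef_rot: [0.666, 0.746, 0.0, -0.0]
ft_force: [0.6, 0.0, -0.4]
width: 0.0099
grip_force: 25.0
```

```bash
python3 mv.py d -.084 .0047 .23
```

```text
t 7.0 tcp [ 0.4742 -0.1553  0.3932] target [ 0.473  -0.157   0.3935] shift [-0.01  -0.009 -0.002] turn [ 0.    -0.001  0.009] F [ 0.6  0.  -0.4] w 0.0099 j [ 0.79  0.1  -0.6   1.78  0.06  1.28  0.29]
```

Call:
play_rows(
  series=[
    [0,0,0.25,0,0,0],
    [0,0,0.5,0,0,0],
    [0,0,0.75,0,0,0],
    [0,0,0.75,0,0,0],
    [0,0,0.75,0,0,0],
  ],
)

```text
time: 7.5
ee_pos: [0.474, -0.1564, 0.2816]
eef_rot: [0.667, 0.745, 0.0, -0.0]
ft_force: [0.8, -0.1, -0.0]
width: 0.0099
grip_force: 25.0
```

Call:
play_rows(
  series=[
    [0,0,0,0,0,0],
    [0,0,0,0,0,0],
    [0,0,0,0,0,0],
  ],
)

```text
time: 7.8
ee_pos: [0.4738, -0.1575, 0.2822]
eef_rot: [0.668, 0.744, 0.0, 0.001]
ft_force: [-0.0, 0.1, -0.1]
width: 0.01
grip_force: 25.0
```

```bash
python3 mv.py d -.084 .0047 .08; python3 -c "
from fit import *
a=cv2.resize(vision.camera('top')[200:290,280:400],None,fx=5,fy=5);b=cv2.resize(vision.camera('side')[190:290,180:330],None,fx=4,fy=4)
cv2.imwrite('pics/s3.png',cv2.resize(b,(720,480)))
cv2.imwrite('pics/t3.png',a)"
```

```text
t 7.8 tcp [ 0.4738 -0.1575  0.2822] target [ 0.473  -0.157   0.2435] shift [ 0.004 -0.006  0.258] turn [0.004 0.002 0.003] F [-0.   0.1 -0.1] w 0.01 j [ 0.77  0.22 -0.59  1.91  0.14  1.05  0.23]
```

View pics/s3.png

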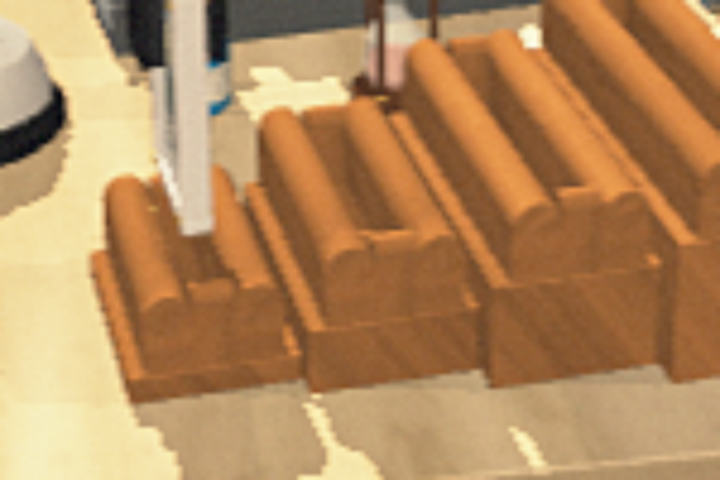

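The side view shows the small holder's bottom edge, px (183–213, 233), sitting over the front groove between its two rails. I'll lower it gently.

Call:
play_rows(
  series=[
    [0,-0.005,0.05,0,0,0],
    [0,-0.005,0.1,0,0,0],
    [0,-0.005,0.13,0,0,0],
    [0,-0.005,0.13,0,0,0],
  ],
)

```text
time: 8.3
ee_pos: [0.473, -0.1574, 0.2607]
eef_rot: [0.668, 0.745, 0.0, 0.0]
ft_force: [5.4, 0.3, -2.1]
width: 0.0101
grip_force: 25.0
```

Call:
play_rows(
  series=[
    [0,0,0.03,0,0,0],
    [0,0,0.05,0,0,0],
    [0,0,0.07,0,0,0],
    [0,0,0.09,0,0,0],
    [0,0,0.1,0,0,0],
  ],
)

```text
time: 8.8
ee_pos: [0.4731, -0.1575, 0.2465]
eef_rot: [0.668, 0.744, 0.0, 0.001]
ft_force: [5.6, 0.2, 3.5]
width: 0.0098
grip_force: 25.0
```

Call:
play_rows(
  series=[
    [0,0,0.01,0,0,0],
    [0,0,0.01,0,0,0],
    [0,0,0.01,0,0,0],
  ],
)

```text
time: 9.1
ee_pos: [0.473, -0.1575, 0.2449]
eef_rot: [0.668, 0.744, 0.0, 0.001]
ft_force: [7.3, 0.8, -0.6]
width: 0.01
grip_force: 25.0
```

```bash
python3 mv.py d -.084 .0047 .08
```

```text
t 9.1 tcp [ 0.473  -0.1575  0.2449] target [ 0.473  -0.157   0.2435] shift [ 0.003 -0.     0.009] turn [0.003 0.001 0.003] F [ 7.3  0.8 -0.6] w 0.01 j [ 0.75  0.27 -0.58  1.94  0.18  0.98  0.2 ]
```

Call:
play_rows(
  series=[
    [0,0.004,0.008,0,0,0],
    [0,0.008,0.015,0,0,0],
    [0,0.008,0.015,0,0,0],
    [0,0.008,0.015,0,0,0],
  ],
)

```text
time: 9.5
ee_pos: [0.474, -0.1574, 0.2437]
eef_rot: [0.668, 0.744, -0.0, 0.0]
ft_force: [-2.9, 1.9, 18.3]
width: 0.01
grip_force: 25.0
```

```bash
python3 mv.py d -.084 .0047 .08
```

```text
t 9.5 tcp [ 0.474  -0.1574  0.2437] target [ 0.473  -0.157   0.2435] shift [ 0.003 -0.006  0.002] turn [-0.001  0.002  0.003] F [-2.9  1.9 18.3] w 0.01 j [ 0.75  0.27 -0.58  1.94  0.18  0.98  0.2 ]
```

Call:
play_rows(
  series=[
    [0,0,0,0,0,0],
    [0,0,0,0,0,0],
    [0,0,0,0,0,0],
    [0,0,0,0,0,0],
  ],
  fingers=-0.3,
)

```text
time: 9.9
ee_pos: [0.4735, -0.1574, 0.2421]
eef_rot: [0.668, 0.744, -0.0, -0.001]
ft_force: [0.1, 0.8, 0.4]
width: 0.0286
grip_force: 0.0
```

Call:
play_rows(
  series=[
    [0,0,-0.1,0,0,0],
    [0,0,-0.3,0,0,0],
    [0,0,-0.6,0,0,0],
    [0,0,-0.9,0,0,0],
    [0,0,-1,0,0,0],
  ],
)

```text
time: 10.4
ee_pos: [0.4745, -0.157, 0.3984]
eef_rot: [0.668, 0.745, 0.001, 0.003]
ft_force: [0.9, 0.0, -0.8]
width: 0.0305
grip_force: 0.0
```

```bash
sed -i 's/D=np.array.*/D=np.array([.5582,-.1527]);S=np.array([.5605,.1415]);YAW=.107/' mv.py; python3 mv.py s .084 .001 .23
```

```text
t 10.4 tcp [ 0.4745 -0.157   0.3984] target [0.6439 0.1515 0.3935] shift [1.921 1.346 0.034] turn [0.011 0.006 0.004] F [ 0.9  0.  -0.8] w 0.0305 j [ 0.8   0.1  -0.6   1.77  0.06  1.28  0.29]
```

Call:
play_rows(
  series=[
    [0.25,0.17,0,0,0,0],
    [0.5,0.34,0,0,0,0],
    [0.75,0.51,0,0,0,0],
    [0.96,0.67,0,0,0,0],
    [0.96,0.67,0,0,0,0],
  ],
)

```text
time: 10.9
ee_pos: [0.5591, 0.0024, 0.3937]
eef_rot: [0.665, 0.747, 0.002, -0.001]
ft_force: [-1.1, -0.5, -0.1]
width: 0.0303
grip_force: 0.0
```

Call:
play_rows(
  series=[
    [0.25,0.17,0,0,0,0],
    [0.5,0.34,0,0,0,0],
    [0.75,0.51,0,0,0,0],
    [0.96,0.67,0,0,0,0],
    [0.96,0.67,0,0,0,0],
  ],
)

```text
time: 11.4
ee_pos: [0.6425, 0.1559, 0.3926]
eef_rot: [0.665, 0.747, 0.001, -0.002]
ft_force: [-0.8, 0.4, -0.7]
width: 0.0305
grip_force: 0.0
```

Call:
play_rows(
  series=[
    [0,0,0.2,0,0,0],
    [0,0,0.4,0,0,0],
    [0,0,0.4,0,0,0],
    [0,0,0.4,0,0,0],
    [0,0,0.4,0,0,0],
  ],
)

```text
time: 11.9
ee_pos: [0.6428, 0.1505, 0.3349]
eef_rot: [0.668, 0.744, 0.001, 0.001]
ft_force: [0.0, -0.0, 0.4]
width: 0.0305
grip_force: 0.0
```

```bash
python3 mv.py s .084 .001 .076; python3 -c "
from fit import *
c=vision.camera('top')
for n in ['small_holder','medium_holder','sand_timer','paint_pot']:print(n,[(np.round(d['point'],3).tolist(),round(d['conf'],2)) for d in spotter.boxes_of('top',n)])"
```

```text
t 11.9 tcp [0.6428 0.1505 0.3349] target [0.6439 0.1515 0.2395] shift [0.006 0.006 0.636] turn [ 0.005 -0.     0.002] F [ 0.  -0.   0.4] w 0.0305 j [ 0.2   0.55 -0.71  1.42  0.36  1.3  -0.42]
small_holder [([0.474, -0.153, 0.093], 0.69)]
medium_holder []
sand_timer [([0.566, -0.006, 0.086], 0.68)]
paint_pot []
```

Call:
play_rows(
  series=[
    [0,0,0.2,0,0,0],
    [0,0.005,0.4,0,0,0],
    [0,0.005,0.55,0,0,0],
    [0,0.005,0.636,0,0,0],
    [0,0.005,0.636,0,0,0],
  ],
)

```text
time: 12.65
ee_pos: [0.6428, 0.1505, 0.2357]
eef_rot: [0.668, 0.744, -0.001, -0.001]
ft_force: [0.4, -0.6, 0.6]
width: 0.0306
grip_force: 0.0
```

Call:
play_rows(
  series=[
    [0,0,0,0,0,0],
    [0,0,0,0,0,0],
    [0,0,0,0,0,0],
    [0,0,0,0,0,0],
    [0,0,0,0,0,0],
  ],
  fingers=-1,
)

```text
time: 13.15
ee_pos: [0.6435, 0.1509, 0.2382]
eef_rot: [0.668, 0.744, 0.001, 0.0]
ft_force: [-1.2, -0.2, 6.4]
width: 0.0096
grip_force: 25.0
```

```bash
python3 mv.py s .084 .001 .076
```

```text
t 13.15 tcp [0.6435 0.1509 0.2382] target [0.6439 0.1515 0.2395] shift [ 0.004  0.003 -0.009] turn [0.003 0.    0.003] F [-1.2 -0.2  6.4] w 0.0096 j [ 0.18  0.64 -0.68  1.5   0.42  1.15 -0.46]
```

Call:
play_rows(
  series=[
    [0,0,-0.2,0,0,0],
    [0,0,-0.5,0,0,0],
    [0,0,-0.8,0,0,0],
    [0,0,-1,0,0,0],
    [0,0,-1,0,0,0],
  ],
)

```text
time: 13.65
ee_pos: [0.6437, 0.1515, 0.3925]
eef_rot: [0.668, 0.744, 0.003, 0.002]
ft_force: [0.1, 0.6, -0.6]
width: 0.0098
grip_force: 25.0
```

```bash
python3 mv.py d -.028 0 .23
```

```text
t 13.65 tcp [0.6437 0.1515 0.3925] target [ 0.5304 -0.1557  0.3935] shift [-1.954 -0.973 -0.016] turn [ 0.014 -0.002  0.003] F [ 0.1  0.6 -0.6] w 0.0098 j [ 0.2   0.51 -0.73  1.34  0.34  1.4  -0.4 ]
```

Call:
play_rows(
  series=[
    [-0.25,-0.12,0,0,0,0],
    [-0.5,-0.25,0,0,0,0],
    [-0.75,-0.37,0,0,0,0],
    [-0.98,-0.49,0,0,0,0],
    [-0.98,-0.49,0,0,0,0],
  ],
)

```text
time: 14.15
ee_pos: [0.585, -0.0098, 0.3861]
eef_rot: [0.671, 0.742, -0.002, 0.001]
ft_force: [0.2, -0.3, -0.9]
width: 0.0095
grip_force: 25.0
```

Call:
play_rows(
  series=[
    [-0.25,-0.12,0,0,0,0],
    [-0.5,-0.25,0,0,0,0],
    [-0.75,-0.37,0,0,0,0],
    [-0.97,-0.485,0,0,0,0],
    [-0.97,-0.485,0,0,0,0],
  ],
)

```text
time: 14.65
ee_pos: [0.5275, -0.1616, 0.3861]
eef_rot: [0.671, 0.742, -0.002, -0.0]
ft_force: [0.5, -0.6, -1.0]
width: 0.0102
grip_force: 25.0
```

Call:
play_rows(
  series=[
    [0,0,0.2,0,0,0],
    [0,0,0.4,0,0,0],
    [0,0,0.6,0,0,0],
    [0,0,0.6,0,0,0],
    [0,0,0.6,0,0,0],
  ],
)

```text
time: 15.15
ee_pos: [0.5297, -0.1553, 0.2974]
eef_rot: [0.667, 0.745, 0.0, -0.0]
ft_force: [0.4, -0.8, -0.6]
width: 0.0098
grip_force: 25.0
```

Call:
play_rows(
  series=[
    [0,0,0,0,0,0],
    [0,0,0,0,0,0],
    [0,0,0,0,0,0],
  ],
)

```text
time: 15.45
ee_pos: [0.5298, -0.1559, 0.2983]
eef_rot: [0.668, 0.744, 0.0, 0.001]
ft_force: [-0.2, -0.3, -0.3]
width: 0.01
grip_force: 25.0
```

```bash
python3 mv.py d -.028 0 .0885;  python3 -c "
from fit import *
a=cv2.resize(vision.camera('top')[120:290,260:400],None,fx=2.6,fy=2.6);b=cv2.resize(vision.camera('side')[170:280,180:330],None,fx=4,fy=4)
cv2.imwrite('pics/s4.png',b[:,:420]);cv2.imwrite('pics/c4.png',np.hstack([a,b[:442,:430]]))"
```

```text
t 15.45 tcp [ 0.5298 -0.1559  0.2983] target [ 0.5304 -0.1557  0.252 ] shift [0.001 0.003 0.309] turn [0.003 0.002 0.003] F [-0.2 -0.3 -0.3] w 0.01 j [ 0.75  0.33 -0.65  1.76  0.22  1.13  0.15]Traceback (most recent call last):
  File "<string>", line 4, in <module>
    cv2.imwrite('pics/s4.png',b[:,:420]);cv2.imwrite('pics/c4.png',np.hstack([a,b[:442,:430]]))
                                                                   ~~~~~~~~~^^^^^^^^^^^^^^^^^^
    return _nx.concatenate(arrs, 1, dtype=dtype, casting=casting)
           ~~~~~~~~~~~~~~~^^^^^^^^^^^^^^^^^^^^^^^^^^^^^^^^^^^^^^^
ValueError: all the input array dimensions except for the concatenation axis must match exactly, but along dimension 0, the array at index 0 has size 442 and the array at index 1 has size 440
```

Call:
play_rows(
  series=[
    [0,0.004,0.05,0,0,0],
    [0,0.004,0.1,0,0,0],
    [0,0.004,0.15,0,0,0],
    [0,0.004,0.18,0,0,0],
    [0,0.004,0.18,0,0,0],
  ],
)

```text
time: 16.05
ee_pos: [0.53, -0.1557, 0.2693]
eef_rot: [0.668, 0.744, -0.0, -0.001]
ft_force: [0.5, -0.2, -0.6]
width: 0.0096
grip_force: 25.0
```

Call:
play_rows(
  series=[
    [0,0,0.03,0,0,0],
    [0,0,0.06,0,0,0],
    [0,0,0.09,0,0,0],
    [0,0,0.11,0,0,0],
    [0,0,0.11,0,0,0],
  ],
)

```text
time: 16.55
ee_pos: [0.53, -0.1558, 0.2532]
eef_rot: [0.668, 0.744, -0.0, -0.0]
ft_force: [-0.9, -0.1, -0.4]
width: 0.0096
grip_force: 25.0
```

```bash
python3 mv.py d -.028 0 .0885;  python3 -c "
from fit import *
b=cv2.resize(vision.camera('side')[150:280,180:370],None,fx=4,fy=4)
cv2.imwrite('pics/s5.png',b)"
```

```text
t 16.55 tcp [ 0.53   -0.1558  0.2532] target [ 0.5304 -0.1557  0.252 ] shift [0.    0.002 0.008] turn [-0.001 -0.     0.003] F [-0.9 -0.1 -0.4] w 0.0096 j [ 0.74  0.38 -0.63  1.8   0.26  1.04  0.12]
```

View pics/s5.png

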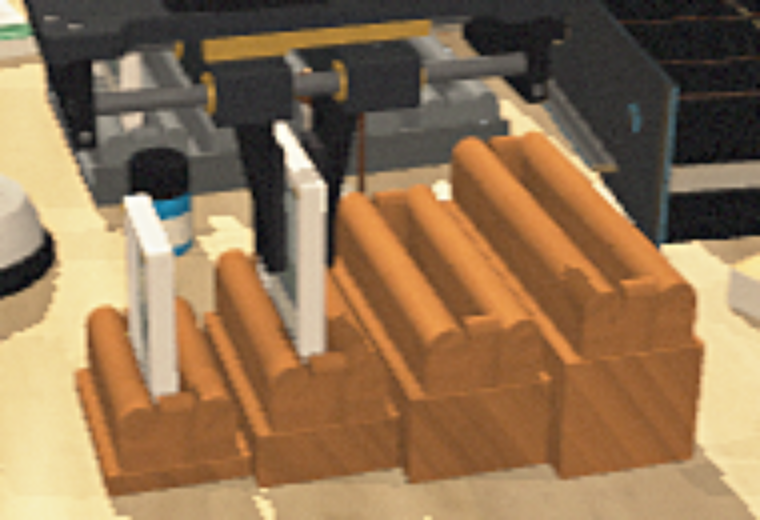

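The small holder stands in the front groove, its bottom at px (165,395). The medium one is inside the second groove, its bottom at px (312,355). I'll seat it and release.

Call:
play_rows(
  series=[
    [0,0,0.01,0,0,0],
    [0,0,0.015,0,0,0],
    [0,0,0.015,0,0,0],
  ],
)

```text
time: 16.9
ee_pos: [0.5303, -0.1558, 0.2522]
eef_rot: [0.668, 0.744, -0.0, 0.0]
ft_force: [-2.3, 1.0, 6.2]
width: 0.0098
grip_force: 25.0
```

Call:
play_rows(
  series=[
    [0,0,0,0,0,0],
    [0,0,0,0,0,0],
    [0,0,0,0,0,0],
    [0,0,0,0,0,0],
  ],
  fingers=-0.4,
)

```text
time: 17.3
ee_pos: [0.5301, -0.1558, 0.2514]
eef_rot: [0.668, 0.744, -0.0, 0.0]
ft_force: [0.2, -0.6, 0.1]
width: 0.0249
grip_force: 0.0
```

Call:
play_rows(
  series=[
    [0,0,-0.1,0,0,0],
    [0,0,-0.3,0,0,0],
    [0,0,-0.6,0,0,0],
    [0,0,-0.9,0,0,0],
    [0,0,-1,0,0,0],
  ],
  fingers=-0.3,
)

```text
time: 17.8
ee_pos: [0.5308, -0.1553, 0.4074]
eef_rot: [0.668, 0.745, 0.001, 0.003]
ft_force: [0.9, 0.3, -0.2]
width: 0.03
grip_force: 0.0
```

```bash
python3 mv.py s -.084 0 .23
```

```text
t 17.8 tcp [ 0.5308 -0.1553  0.4074] target [0.477  0.1325 0.3935] shift [ 1.947 -0.148  0.086] turn [0.012 0.006 0.004] F [ 0.9  0.3 -0.2] w 0.03 j [ 0.78  0.23 -0.67  1.63  0.15  1.33  0.2 ]
```

Call:
play_rows(
  series=[
    [0.25,-0.02,0,0,0,0],
    [0.5,-0.04,0,0,0,0],
    [0.75,-0.06,0,0,0,0],
    [0.97,-0.07,0,0,0,0],
    [0.97,-0.07,0,0,0,0],
  ],
)

```text
time: 18.3
ee_pos: [0.5031, -0.0071, 0.4024]
eef_rot: [0.665, 0.747, 0.0, 0.0]
ft_force: [0.3, -0.6, 0.5]
width: 0.0308
grip_force: 0.0
```

Call:
play_rows(
  series=[
    [0.25,-0.02,0,0,0,0],
    [0.5,-0.04,0,0,0,0],
    [0.75,-0.06,0,0,0,0],
    [0.97,-0.07,0,0,0,0],
    [0.97,-0.07,0,0,0,0],
  ],
)

```text
time: 18.8
ee_pos: [0.4764, 0.1356, 0.4022]
eef_rot: [0.665, 0.747, 0.001, -0.0]
ft_force: [-0.3, -1.0, 0.6]
width: 0.0304
grip_force: 0.0
```

Call:
play_rows(
  series=[
    [0,0,0.2,0,0,0],
    [0,0,0.4,0,0,0],
    [0,0,0.4,0,0,0],
    [0,0,0.4,0,0,0],
    [0,0,0.4,0,0,0],
  ],
)

```text
time: 19.3
ee_pos: [0.4783, 0.1312, 0.3431]
eef_rot: [0.668, 0.744, 0.001, 0.001]
ft_force: [-0.1, 0.0, 0.2]
width: 0.0305
grip_force: 0.0
```

```bash
python3 mv.py s -.084 0 .077
```

```text
t 19.3 tcp [0.4783 0.1312 0.3431] target [0.477  0.1325 0.2405] shift [ 0.01  -0.009  0.684] turn [ 0.004 -0.     0.002] F [-0.1  0.   0.2] w 0.0305 j [ 0.46  0.19 -0.88  1.84  0.15  1.19 -0.37]
```

Call:
play_rows(
  series=[
    [0.006,-0.008,0.2,0,0,0],
    [0.006,-0.008,0.4,0,0,0],
    [0.006,-0.008,0.6,0,0,0],
    [0.006,-0.008,0.684,0,0,0],
    [0.006,-0.008,0.684,0,0,0],
  ],
)

```text
time: 19.8
ee_pos: [0.4764, 0.1318, 0.2386]
eef_rot: [0.668, 0.744, -0.0, -0.0]
ft_force: [0.1, 0.5, 0.4]
width: 0.0309
grip_force: 0.0
```

Call:
play_rows(
  series=[
    [0,0,0,0,0,0],
    [0,0,0,0,0,0],
    [0,0,0,0,0,0],
    [0,0,0,0,0,0],
    [0,0,0,0,0,0],
  ],
  fingers=-1,
)

```text
time: 20.3
ee_pos: [0.4768, 0.1321, 0.2398]
eef_rot: [0.668, 0.744, 0.0, 0.001]
ft_force: [-1.3, -0.9, 7.0]
width: 0.0099
grip_force: 24.9
```

```bash
python3 mv.py s -.084 0 .077
```

```text
t 20.3 tcp [0.4768 0.1321 0.2398] target [0.477  0.1325 0.2405] shift [ 0.003  0.002 -0.005] turn [0.003 0.001 0.003] F [-1.3 -0.9  7. ] w 0.0099 j [ 0.39  0.33 -0.84  1.95  0.29  0.99 -0.48]
```

Call:
play_rows(
  series=[
    [0,0,-0.2,0,0,0],
    [0,0,-0.5,0,0,0],
    [0,0,-0.8,0,0,0],
    [0,0,-1,0,0,0],
    [0,0,-1,0,0,0],
  ],
)

```text
time: 20.8
ee_pos: [0.4771, 0.1328, 0.3932]
eef_rot: [0.668, 0.744, 0.002, 0.003]
ft_force: [-0.0, 0.7, -0.8]
width: 0.0098
grip_force: 24.9
```

```bash
python3 mv.py d .028 0 .23
```

```text
t 20.8 tcp [0.4771 0.1328 0.3932] target [ 0.586  -0.1497  0.3935] shift [-1.951  0.518  0.002] turn [0.013 0.001 0.003] F [-0.   0.7 -0.8] w 0.0098 j [ 0.49  0.13 -0.9   1.78  0.11  1.28 -0.33]
```

Call:
play_rows(
  series=[
    [-0.25,0.07,0,0,0,0],
    [-0.5,0.14,0,0,0,0],
    [-0.75,0.2,0,0,0,0],
    [-0.98,0.26,0,0,0,0],
    [-0.98,0.26,0,0,0,0],
  ],
)

```text
time: 21.3
ee_pos: [0.5319, -0.0156, 0.3874]
eef_rot: [0.67, 0.742, -0.001, -0.0]
ft_force: [-0.4, 0.1, -1.4]
width: 0.0097
grip_force: 24.9
```

Call:
play_rows(
  series=[
    [-0.25,0.07,0,0,0,0],
    [-0.5,0.14,0,0,0,0],
    [-0.75,0.2,0,0,0,0],
    [-0.97,0.26,0,0,0,0],
    [-0.97,0.26,0,0,0,0],
  ],
)

```text
time: 21.8
ee_pos: [0.5859, -0.1556, 0.387]
eef_rot: [0.67, 0.742, -0.001, -0.0]
ft_force: [-0.3, -0.8, -1.0]
width: 0.01
grip_force: 24.9
```

Call:
play_rows(
  series=[
    [0,0,0.2,0,0,0],
    [0,0,0.4,0,0,0],
    [0,0,0.45,0,0,0],
    [0,0,0.45,0,0,0],
    [0,0,0.45,0,0,0],
  ],
)

```text
time: 22.3
ee_pos: [0.586, -0.1499, 0.3226]
eef_rot: [0.668, 0.745, 0.0, 0.001]
ft_force: [1.0, 0.7, -0.1]
width: 0.01
grip_force: 24.9
```

Call:
play_rows(
  series=[
    [0,0,0,0,0,0],
    [0,0,0,0,0,0],
    [0,0,0,0,0,0],
  ],
)

```text
time: 22.6
ee_pos: [0.5858, -0.1503, 0.3221]
eef_rot: [0.668, 0.744, 0.0, 0.001]
ft_force: [0.0, 0.6, -1.3]
width: 0.0098
grip_force: 24.9
```

```bash
python3 mv.py d .028 0 .1043
```

```text
t 22.6 tcp [ 0.5858 -0.1503  0.3221] target [ 0.586  -0.1497  0.2678] shift [0.004 0.002 0.362] turn [0.002 0.001 0.003] F [ 0.   0.6 -1.3] w 0.0098 j [ 0.71  0.43 -0.68  1.59  0.28  1.22  0.09]
```

Call:
play_rows(
  series=[
    [0.003,0.002,0.06,0,0,0],
    [0.003,0.002,0.12,0,0,0],
    [0.003,0.002,0.18,0,0,0],
    [0.003,0.002,0.22,0,0,0],
    [0.003,0.002,0.22,0,0,0],
  ],
)

```text
time: 23.1
ee_pos: [0.5858, -0.1498, 0.2871]
eef_rot: [0.668, 0.744, -0.0, -0.001]
ft_force: [0.5, 0.2, -0.7]
width: 0.0098
grip_force: 25.0
```

Call:
play_rows(
  series=[
    [0,0,0.03,0,0,0],
    [0,0,0.06,0,0,0],
    [0,0,0.09,0,0,0],
    [0,0,0.12,0,0,0],
    [0,0,0.12,0,0,0],
  ],
)

```text
time: 23.6
ee_pos: [0.5858, -0.1499, 0.2696]
eef_rot: [0.668, 0.744, -0.0, -0.0]
ft_force: [-0.3, 0.4, -0.8]
width: 0.0099
grip_force: 24.9
```

```bash
python3 mv.py d .028 0 .1043
```

```text
t 23.6 tcp [ 0.5858 -0.1499  0.2696] target [ 0.586  -0.1497  0.2678] shift [0.001 0.002 0.012] turn [-0.001 -0.001  0.003] F [-0.3  0.4 -0.8] w 0.0099 j [ 0.69  0.48 -0.66  1.64  0.32  1.13  0.06]
```

Call:
play_rows(
  series=[
    [0,0,0.01,0,0,0],
    [0,0,0.018,0,0,0],
    [0,0,0.018,0,0,0],
  ],
)

```text
time: 23.9
ee_pos: [0.586, -0.1498, 0.2679]
eef_rot: [0.668, 0.744, 0.0, 0.0]
ft_force: [-0.1, 0.3, 0.3]
width: 0.0097
grip_force: 25.0
```

Call:
play_rows(
  series=[
    [0,0,0,0,0,0],
    [0,0,0,0,0,0],
    [0,0,0,0,0,0],
    [0,0,0,0,0,0],
  ],
  fingers=-0.4,
)

```text
time: 24.3
ee_pos: [0.5859, -0.1499, 0.2677]
eef_rot: [0.668, 0.744, -0.0, 0.0]
ft_force: [-0.0, -0.7, 0.5]
width: 0.0253
grip_force: 0.0
```

Call:
play_rows(
  series=[
    [0,0,-0.1,0,0,0],
    [0,0,-0.3,0,0,0],
    [0,0,-0.6,0,0,0],
    [0,0,-0.9,0,0,0],
    [0,0,-1,0,0,0],
  ],
  fingers=-0.3,
)

```text
time: 24.8
ee_pos: [0.5864, -0.1492, 0.424]
eef_rot: [0.668, 0.745, 0.002, 0.003]
ft_force: [0.6, 0.2, -0.5]
width: 0.0303
grip_force: 0.0
```

```bash
python3 mv.py s -.028 0 .23
```

```text
t 24.8 tcp [ 0.5864 -0.1492  0.424 ] target [0.5327 0.1385 0.3935] shift [ 1.946 -0.149  0.197] turn [0.013 0.005 0.004] F [ 0.6  0.2 -0.5] w 0.0303 j [ 0.72  0.36 -0.7   1.46  0.23  1.4   0.12]
```

Call:
play_rows(
  series=[
    [0.25,-0.02,0.05,0,0,0],
    [0.5,-0.04,0.1,0,0,0],
    [0.75,-0.06,0.13,0,0,0],
    [0.97,-0.07,0.13,0,0,0],
    [0.97,-0.07,0.13,0,0,0],
  ],
)

```text
time: 25.3
ee_pos: [0.5587, -0.0007, 0.3991]
eef_rot: [0.665, 0.747, 0.001, -0.0]
ft_force: [0.1, 0.4, 0.5]
width: 0.0302
grip_force: 0.0
```

Call:
play_rows(
  series=[
    [0.25,-0.02,0,0,0,0],
    [0.5,-0.04,0,0,0,0],
    [0.75,-0.06,0,0,0,0],
    [0.97,-0.07,0,0,0,0],
    [0.97,-0.07,0,0,0,0],
  ],
)

```text
time: 25.8
ee_pos: [0.532, 0.1419, 0.3991]
eef_rot: [0.665, 0.747, 0.001, -0.0]
ft_force: [-0.3, -0.3, -0.0]
width: 0.0307
grip_force: 0.0
```

Call:
play_rows(
  series=[
    [0,0,0.2,0,0,0],
    [0,0,0.4,0,0,0],
    [0,0,0.4,0,0,0],
    [0,0,0.4,0,0,0],
    [0,0,0.4,0,0,0],
  ],
)

```text
time: 26.3
ee_pos: [0.5341, 0.1371, 0.3399]
eef_rot: [0.668, 0.744, 0.001, 0.001]
ft_force: [-0.5, 0.3, 1.4]
width: 0.0305
grip_force: 0.0
```

```bash
python3 mv.py s -.028 0.0005 .08
```

```text
t 26.3 tcp [0.5341 0.1371 0.3399] target [0.5326 0.139  0.2435] shift [ 0.014 -0.01   0.643] turn [ 0.004 -0.     0.002] F [-0.5  0.3  1.4] w 0.0305 j [ 0.38  0.33 -0.84  1.71  0.26  1.22 -0.42]
```

Call:
play_rows(
  series=[
    [0.012,-0.008,0.2,0,0,0],
    [0.012,-0.008,0.4,0,0,0],
    [0.012,-0.008,0.6,0,0,0],
    [0.012,-0.008,0.64,0,0,0],
    [0.012,-0.008,0.64,0,0,0],
  ],
)

```text
time: 26.8
ee_pos: [0.5324, 0.1388, 0.2428]
eef_rot: [0.668, 0.744, 0.0, -0.0]
ft_force: [0.7, 0.1, 0.2]
width: 0.0306
grip_force: 0.0
```

Call:
play_rows(
  series=[
    [0,0,0,0,0,0],
    [0,0,0,0,0,0],
    [0,0,0,0,0,0],
    [0,0,0,0,0,0],
    [0,0,0,0,0,0],
  ],
  fingers=-1,
)

```text
time: 27.3
ee_pos: [0.5324, 0.1389, 0.2431]
eef_rot: [0.668, 0.745, 0.0, 0.001]
ft_force: [-1.6, -1.4, 7.0]
width: 0.0098
grip_force: 24.9
```

```bash
python3 mv.py s -.028 0.0005 .08
```

```text
t 27.3 tcp [0.5324 0.1389 0.2431] target [0.5326 0.139  0.2435] shift [ 0.     0.001 -0.003] turn [0.003 0.001 0.003] F [-1.6 -1.4  7. ] w 0.0098 j [ 0.32  0.44 -0.79  1.8   0.36  1.05 -0.5 ]
```

Call:
play_rows(
  series=[
    [0,0,-0.2,0,0,0],
    [0,0,-0.5,0,0,0],
    [0,0,-0.8,0,0,0],
    [0,0,-1,0,0,0],
    [0,0,-1,0,0,0],
  ],
)

```text
time: 27.8
ee_pos: [0.5327, 0.1396, 0.3965]
eef_rot: [0.668, 0.744, 0.003, 0.002]
ft_force: [0.1, -0.4, -1.4]
width: 0.01
grip_force: 25.0
```

Call:
play_rows(
  series=[
    [0,0,-0.1,0,0,0],
    [0,0,-0.2,0,0,0],
    [0,0,-0.2,0,0,0],
  ],
)

```text
time: 28.1
ee_pos: [0.5324, 0.1391, 0.4238]
eef_rot: [0.668, 0.744, 0.001, 0.001]
ft_force: [0.6, -1.0, -1.0]
width: 0.0098
grip_force: 25.0
```

```bash
python3 mv.py d .084 0 .26
```

```text
t 28.1 tcp [0.5324 0.1391 0.4238] target [ 0.6417 -0.1437  0.4235] shift [-1.953  0.52   0.003] turn [ 0.004 -0.001  0.003] F [ 0.6 -1.  -1. ] w 0.0098 j [ 0.4   0.26 -0.86  1.6   0.2   1.38 -0.38]
```

Call:
play_rows(
  series=[
    [-0.25,0.07,0,0,0,0],
    [-0.5,0.14,0,0,0,0],
    [-0.75,0.2,0,0,0,0],
    [-0.98,0.26,0,0,0,0],
    [-0.98,0.26,0,0,0,0],
  ],
)

```text
time: 28.6
ee_pos: [0.588, -0.0094, 0.4205]
eef_rot: [0.671, 0.742, -0.001, -0.0]
ft_force: [0.1, -0.5, -1.8]
width: 0.0099
grip_force: 25.0
```

Call:
play_rows(
  series=[
    [-0.25,0.07,0,0,0,0],
    [-0.5,0.14,0,0,0,0],
    [-0.75,0.2,0,0,0,0],
    [-0.97,0.26,0,0,0,0],
    [-0.97,0.26,0,0,0,0],
  ],
)

```text
time: 29.1
ee_pos: [0.6418, -0.1493, 0.42]
eef_rot: [0.67, 0.742, -0.001, -0.0]
ft_force: [-0.6, 0.3, -2.5]
width: 0.0096
grip_force: 25.0
```

Call:
play_rows(
  series=[
    [0,0,0.2,0,0,0],
    [0,0,0.4,0,0,0],
    [0,0,0.55,0,0,0],
    [0,0,0.55,0,0,0],
    [0,0,0.55,0,0,0],
  ],
)

```text
time: 29.6
ee_pos: [0.6414, -0.143, 0.3399]
eef_rot: [0.668, 0.745, 0.0, -0.0]
ft_force: [-0.8, -0.3, -0.9]
width: 0.0096
grip_force: 25.0
```

Call:
play_rows(
  series=[
    [0,0,0,0,0,0],
    [0,0,0,0,0,0],
    [0,0,0,0,0,0],
  ],
)

```text
time: 29.9
ee_pos: [0.6415, -0.1434, 0.3407]
eef_rot: [0.668, 0.744, 0.0, 0.001]
ft_force: [-0.1, 0.7, -1.4]
width: 0.0101
grip_force: 25.0
```

```bash
python3 mv.py d .084 0 .1216
```

```text
t 29.9 tcp [ 0.6415 -0.1434  0.3407] target [ 0.6417 -0.1437  0.2851] shift [-0.002  0.001  0.371] turn [0.003 0.001 0.003] F [-0.1  0.7 -1.4] w 0.0101 j [ 0.63  0.53 -0.68  1.42  0.34  1.31  0.04]
```

Call:
play_rows(
  series=[
    [-0.002,0.001,0.06,0,0,0],
    [-0.002,0.001,0.12,0,0,0],
    [-0.002,0.001,0.18,0,0,0],
    [-0.002,0.001,0.22,0,0,0],
    [-0.002,0.001,0.22,0,0,0],
  ],
)

```text
time: 30.4
ee_pos: [0.6414, -0.1438, 0.3054]
eef_rot: [0.668, 0.744, -0.0, -0.001]
ft_force: [1.2, -0.1, -1.9]
width: 0.01
grip_force: 25.0
```

Call:
play_rows(
  series=[
    [0,0,0.03,0,0,0],
    [0,0,0.06,0,0,0],
    [0,0,0.09,0,0,0],
    [0,0,0.13,0,0,0],
    [0,0,0.13,0,0,0],
  ],
)

```text
time: 30.9
ee_pos: [0.6414, -0.1438, 0.2862]
eef_rot: [0.668, 0.744, -0.0, -0.0]
ft_force: [0.4, -0.2, -1.1]
width: 0.0101
grip_force: 25.0
```

```bash
python3 mv.py d .084 0 .1216
```

```text
t 30.9 tcp [ 0.6414 -0.1438  0.2862] target [ 0.6417 -0.1437  0.2851] shift [0.    0.002 0.007] turn [-0.001 -0.001  0.003] F [ 0.4 -0.2 -1.1] w 0.0101 j [ 0.63  0.58 -0.66  1.48  0.37  1.22  0.02]
```

Call:
play_rows(
  series=[
    [0,0,0.008,0,0,0],
    [0,0,0.013,0,0,0],
    [0,0,0.013,0,0,0],
  ],
)

```text
time: 31.2
ee_pos: [0.6415, -0.1438, 0.2853]
eef_rot: [0.668, 0.744, -0.0, 0.0]
ft_force: [-0.1, -0.6, -2.2]
width: 0.0098
grip_force: 25.0
```

Call:
play_rows(
  series=[
    [0,0,0,0,0,0],
    [0,0,0,0,0,0],
    [0,0,0,0,0,0],
    [0,0,0,0,0,0],
  ],
  fingers=-0.4,
)

```text
time: 31.6
ee_pos: [0.6416, -0.1438, 0.2854]
eef_rot: [0.668, 0.744, 0.0, 0.0]
ft_force: [-0.5, 0.2, 0.2]
width: 0.0251
grip_force: 0.0
```

Call:
play_rows(
  series=[
    [0,0,-0.1,0,0,0],
    [0,0,-0.3,0,0,0],
    [0,0,-0.6,0,0,0],
    [0,0,-0.9,0,0,0],
    [0,0,-1,0,0,0],
  ],
  fingers=-0.3,
)

```text
time: 32.1
ee_pos: [0.6418, -0.1432, 0.442]
eef_rot: [0.668, 0.744, 0.002, 0.003]
ft_force: [0.6, -0.4, 0.9]
width: 0.0302
grip_force: 0.0
```

Call:
play_rows(
  series=[
    [0.3,0,0,0,0,0],
    [0.6,0,0,0,0,0],
    [1,0,0,0,0,0],
    [1,0,0,0,0,0],
    [1,0,0,0,0,0],
  ],
)

```text
time: 32.6
ee_pos: [0.6248, 0.0081, 0.4363]
eef_rot: [0.666, 0.746, 0.0, 0.0]
ft_force: [-0.4, -1.4, 0.8]
width: 0.0308
grip_force: 0.0
```

Call:
play_rows(
  series=[
    [0.3,0,0,0,0,0],
    [0.6,0,0,0,0,0],
    [1,0,0,0,0,0],
    [1,0,0,0,0,0],
    [1,0,0,0,0,0],
  ],
)

```text
time: 33.1
ee_pos: [0.609, 0.1551, 0.4354]
eef_rot: [0.667, 0.745, 0.0, 0.0]
ft_force: [-0.0, -1.8, 0.6]
width: 0.0303
grip_force: 0.0
```

```bash
cat > fin.py <<'E'
from mv import *
for c in('top','side'):
    im=vision.camera(c); cv2.imwrite(f'pics/f{c}.png',im)
    for n in ['sand_timer','paint_pot']:print(n,[(np.round(d['point'],3).tolist(),round(d['conf'],2)) for d in spotter.boxes_of(c,n)][:1])
    k=vision.calibration(c); s,o=(4,[275,120]) if c=='top' else (3,[190,130])
    big=cv2.resize(im[o[1]:o[1]+150,o[0]:o[0]+(110 if c=='top' else 190)],None,fx=s,fy=s,interpolation=cv2.INTER_CUBIC)
    for x,w,h,f in((-.084,.052,.082,.01),(-.028,.07,.09,.024),(.028,.094,.096,.038),(.084,.118,.102,.052)):
        cs,sn=np.cos(YAW),np.sin(YAW);z=f+h
        P=[(x-.005,-w/2,z),(x-.005,w/2,z),(x+.005,w/2,z),(x+.005,-w/2,z),(x-.005,-w/2,z)]
        if c=='side':P+=[(x-.005,-w/2,f),(x+.005,-w/2,f),(x+.005,-w/2,z)]
        q=(proj(k,W([*D,YAW],P))+.5-o)*s;cv2.polylines(big,[np.round(q).astype(int)],False,(0,0,255),1)
    cv2.imwrite(f'pics/F{c}.png',big)
E
python3 fin.py
```

```text
sand_timer [([0.562, -0.007, 0.086], 0.74)]
paint_pot [([0.49, 0.005, 0.046], 0.49)]
sand_timer [([0.566, -0.015, 0.069], 0.71)]
paint_pot [([0.49, -0.009, 0.036], 0.85)]
```

View pics/Ftop.png

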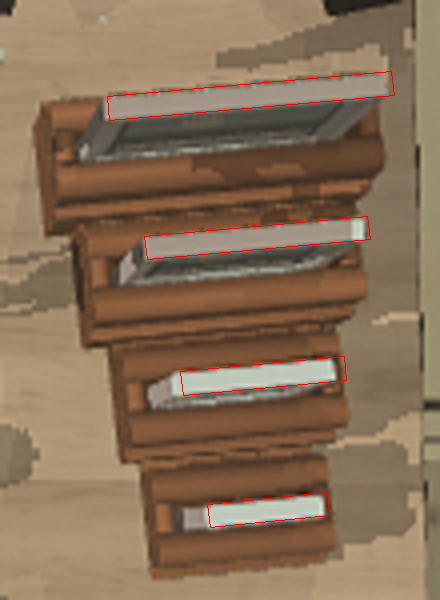

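View pics/Fside.png

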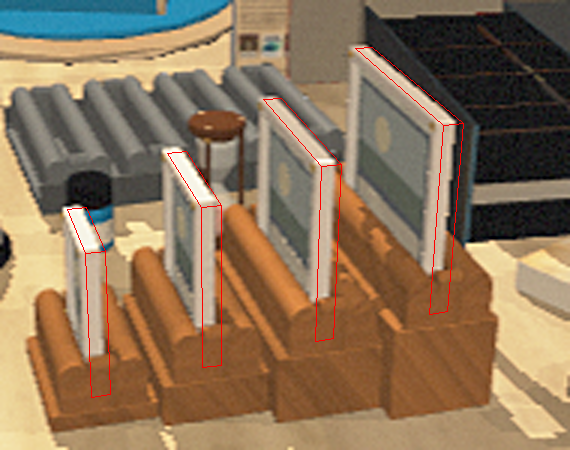

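Both views show all four holders upright. Their tops match the outlines predicted for fully seated holders to within about 2 mm, and the timer and pot haven't moved. I'm handing the job in.

```bash
python3 -c "
from bench import job;print(job.close_job())"
```

```text
the job is handed in; nothing more can be done
None
```

All four holders stand fully down in their own grooves in size order, the sand timer and paint pot were not disturbed, and the job was handed in at about 33 s; the hand-in returned no verdict, so this rests on the final camera check.

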